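# Nest three plaster dippers on one spring-latched hook

## Task

Hang the three steel plaster dippers on the hook of the stand, largest first and each smaller cup nested inside the one before, every handle loop pressed down past the red spring latch so that it rests on the bottom of the hook with the latch shut again above all three. The hook's height was set by hand and has not been measured, so feel for the bottom, never load the hook with more than about 25 N, do not tip a dipper over and leave the casts and the blue bowl where they stand.

Things in the scene. Friction and masses are not known exactly. Their poses are not given: they have to be found in the camera images.
- stand: bench stand, fixed: grey foot 120 mm across, 15 mm high, telescopic post 14 mm thick (24 mm below z = 51 mm); at its head one hook of 7 mm bar in the stand's x-z plane, pointing to its -x. Origin: post axis on the bench, z up. The bottom of the hook is level from x = -7 (post) to -40 mm (inner face of the nose), at a height set by hand, 215 to 253 mm, NOT measured
- under_nose (a point): point on the stand at bench height straight below the inner face of the hook's nose (stand x = -40 mm, y = 0; axes as the stand's). The nose stands 21 mm straight up from the hook's bottom, then flares away from the post; its top is 30 mm, the post's 28 mm above the bottom; it ends 51 mm from the post axis. A loop goes over the nose from in front, raised, then straight down
- under_post (a point): point on the stand at bench height below the post's front face (stand x = -7 mm, y = 0). The three wires fit side by side between it and the nose: slide each back towards the post to make room. Cups go into one another only from above (start 46 mm over the hanging height). With loops level, the medium cup hangs 6 mm higher than the large, the small 6 mm higher again
- latch (a joint): red spring latch (rad): 0 shut and level, grows to 0.85 as its free end goes down. Hinge 9 mm from the post axis, 18 mm above the hook's bottom; 29 mm long, 8 wide; free end 2 mm short of the nose. A wire pressed down 0 to 3 mm from the nose's inner face pushes it aside against 4 to 9 N, slips past about 7 mm above the bottom and it springs shut; farther back it jams
- dipper_large: the largest stainless dipper: straight round cup 112 mm across, 50 mm high, wall 2 mm, about 220 g, standing open side up; its handle, one upright closed loop of 5 mm round wire, rises from the back of the cup to 165 mm over the underside. Origin: centre of the cup's underside; z up, +x from the cup's axis to the handle
- dipper_large_loop (a point): middle of the top wire (wire centre) of that dipper's handle loop, 162.5 mm above the cup's underside and 57.5 mm in +x from its axis. The loop is 32 mm wide outside, 22 mm inside, open from cup rim to top wire, in a plane parallel to the dipper's y-z plane; its uprights continue 24 mm down the outside of the cup. Axes as the dipper's
- dipper_medium: the medium stainless dipper: straight round cup 70 mm across, 42 mm high, wall 2 mm, about 130 g, standing open side up; its handle, one upright closed loop of 5 mm round wire, rises from the back of the cup to 159 mm over the underside. Origin: centre of the cup's underside; z up, +x from the cup's axis to the handle
- dipper_medium_loop (a point): middle of the top wire (wire centre) of that dipper's handle loop, 156.5 mm above the cup's underside and 36.5 mm in +x from its axis. The loop is 32 mm wide outside, 22 mm inside, open from cup rim to top wire, in a plane parallel to the dipper's y-z plane; its uprights continue 24 mm down the outside of the cup. Axes as the dipper's
- dipper_small: the smallest stainless dipper: straight round cup 38 mm across, 34 mm high, wall 2 mm, about 80 g, standing open side up; its handle, one upright closed loop of 5 mm round wire, rises from the back of the cup to 153 mm over the underside. Origin: centre of the cup's underside; z up, +x from the cup's axis to the handle
- dipper_small_loop (a point): middle of the top wire (wire centre) of that dipper's handle loop, 150.5 mm above the cup's underside and 20.5 mm in +x from its axis. The loop is 32 mm wide outside, 22 mm inside, open from cup rim to top wire, in a plane parallel to the dipper's y-z plane; its uprights continue 24 mm down the outside of the cup. Axes as the dipper's
- cast_lower_1: yellow gypsum dental cast, 56x68x32 mm, a bystander; origin under its middle
- mix_bowl_blue: blue rubber mixing bowl, 106 mm across, 56 mm high, a bystander; origin under its middle
- cast_upper_2: pale blue gypsum dental cast, 56x68x32 mm, a bystander; origin under its middle
Mind the look-alikes: they are no part of the job. Leave any purple look-alike of the dipper_medium alone.

How it is judged:
On the way, in this order (a step that is already met when the one before it is completed fails the run):
1. the largest dipper's loop is in the hook under the shut latch (x of dipper_large_loop in the frame of stand between -0.0415 and -0.004 m and y of dipper_large_loop in the frame of stand between -0.01 and 0.01 m and angle between dipper_large's own z axis and vertical below 0.2 rad and linear speed of dipper_large below 0.1 m/s and contact force between dipper_large and stand above 0.2 N and contact force between dipper_large and latch below 0.2 N and height (world z) of dipper_large_loop between 0.214 and 0.259 m and value of joint latch below 0.1 rad), for 0.2 s.
2. the medium dipper is nested in the largest, its loop under the shut latch (all of step 1 and x of dipper_medium_loop in the frame of stand between -0.0415 and -0.004 m and y of dipper_medium_loop in the frame of stand between -0.01 and 0.01 m and angle between dipper_medium's own z axis and vertical below 0.2 rad and linear speed of dipper_medium below 0.1 m/s and contact force between dipper_medium and stand above 0.2 N and contact force between dipper_medium and latch below 0.2 N and z of dipper_medium_loop in the frame of dipper_large_loop between -0.008 and 0.008 m and x of dipper_medium_loop in the frame of dipper_large_loop below -0.004 m and horizontal distance between dipper_medium and dipper_large below 0.022 m and z of dipper_medium in the frame of dipper_large between 0 and 0.016 m), for 0.2 s.
3. the smallest dipper is nested in the medium one, its loop under the shut latch (all of step 2 and x of dipper_small_loop in the frame of stand between -0.0415 and -0.004 m and y of dipper_small_loop in the frame of stand between -0.01 and 0.01 m and angle between dipper_small's own z axis and vertical below 0.2 rad and linear speed of dipper_small below 0.1 m/s and contact force between dipper_small and stand above 0.2 N and contact force between dipper_small and latch below 0.2 N and z of dipper_small_loop in the frame of dipper_medium_loop between -0.008 and 0.008 m and x of dipper_small_loop in the frame of dipper_medium_loop below -0.004 m and horizontal distance between dipper_small and dipper_medium below 0.022 m and z of dipper_small in the frame of dipper_medium between 0 and 0.016 m), for 0.2 s.
At the end, for the whole second after the job is handed in: All three loops lie in the hook (borne by it, not by the latch) under the shut latch (below 0.1 rad), large to small outwards from the post, level within 8 mm (at 214 to 259 mm); each smaller cup inside the larger (0 to 16 mm higher, axes within 22 mm); upright within 0.2 rad, at rest (all of step 3); the robot touches nothing.
It fails at once if the hook is loaded with more than 30 N by a dipper or by the robot (contact force between any of dipper_large, dipper_medium, dipper_small, the arm, the fingers and stand above 30 N).
It fails at once if a dipper is tipped over (angle between any of dipper_large, dipper_medium, dipper_small's own z axis and vertical above 0.8 rad).
It fails at once if a cast or the blue bowl is shifted by more than 15 mm (distance of any of cast_lower_1, mix_bowl_blue, cast_upper_2 from where it was at the start of the episode above 0.015 m).
It also fails if it takes over 72 s, if anything falls off the work surface, if the arm or the gripper's body presses on something with over 40 N, if the wrist force passes 120 N, or if a joint passes its speed limit or range.

## Robot

A 7-joint arm with a two-finger parallel gripper is mounted at the origin on a cart in front of the work surface, level with it; the furniture and walls round the work are solid. World frame = base frame: x ahead of the robot, y to its left, z up, the work surface at z = 0. Lengths are in m, angles in rad, forces in N, time in s.
With the tool pointing down it reaches from about 0.4 to 0.85 m from the base axis. Payload 4.5 kg.
Tool frame: the origin (TCP) lies at the very end of the fingers, on their centre line; the grasp point (between the pads) lies 19 mm behind it (grip_point_offset is the distance from the TCP to the grasp point, in m); z points along the fingers, y is the line along which they close (so a half turn about z gives the same grasp; the last joint's range is limited). The gripper opens to 88 mm and grips with 3 to 60 N. Pads are 18 mm wide; open, the fingers measure 123 mm over their backs; the gripper's body (75 mm by 187 mm) begins 45 mm behind the grasp point.
Start: joints at [1.153, 0.689, -0.195, 1.565, 0.157, 0.902, -0.215], TCP at [0.273, -0.562, 0.239] pointing down, gripper open.
Joint ranges: [-3.01, 3.01], [-0.46, 2.08], [-1.47, 1.51], [0.13, 2.56], [-1, 4.14], [0.04, 2.09], [-2.66, 2.66]. Speed limits (rad/s): [2.57, 2.57, 3.14, 3.14, 3.14, 3.14, 3.14].

## Interface

Orientations are given as a unit quaternion [x, y, z, w].
In Python, from plant import get_state, snapshot, camera_params, finish_job, grip_point_offset gives the robot as it stands.
- The arm moves only by the shell command python3 -m handwheel [FORCE], which reads ROWS from standard input. ROWS is a JSON object whose key "increments" holds a list of rows, 1 to 10 of them, each of 7 numbers: the opening from 0.0 (shut) to 1.0 (fully open), then dx, dy, dz in fractions of the full range, 1 being 0.75 m, then a rotation vector rx, ry, rz in a scale on which 1.0 is pi rad; each row is the pose to reach, as a shift and turn from the pose commanded when the command began, along the tool's axes at that moment; what a row does not reach only later rows make up. A row lasts 1/10 s, in which the tool goes at most 0.05 m and 0.15 rad, less where a joint would pass 70% of its speed; a pose out of reach is approached as far as the arm can. The fingers move at their own pace and stop on an object; FORCE is the grip in N (left out, the last holds). Time passes only in rows, so rows that do not move let the fingers close. It prints the time, the measured TCP pose, the force, the opening and the grip force at its end. Shift and turn numbers lie between -1 and 1, and a call with a number outside is refused. Input that does not fit is refused with a message, and nothing moves.
- get_state(): the state, without advancing time (a new reading comes with each control period).
- snapshot(name): name is "side" or "top"; returns (picture, depth): 384x512x3 uint8, red, green, blue; 384x512 float32, m along the optical axis (not along the pixel's ray), 0 where there is no reading.
- camera_params(name): a dict with "fx", "fy", "cx", "cy" (pixels), "rvec" (rotation vector, rad) and "tvec" (3), from world to camera coordinates, as OpenCV has them. Camera axes: x right, y down, z forward; pixel columns grow to the right and rows downward; lengths in m; the calibration is good to about 2 mm. A picture is of the moment at which its call begins. camera_params takes no time and is no camera call.
- finish_job(): hands the job in; it is judged then, once.
The state is a dict: "clock": time; "q": joint angles; "qd": joint speeds; "joint_torque": joint torques, N m; "tool_pos": TCP position; "eef_rot": TCP orientation; "contact_force": force on the tool from outside, world axes, zero at the start; "moment": the same for the moment, N m; "opening": opening from 0.0 (shut) to 1.0 (fully open); "finger_force": force on a finger pad.
Only numpy, scipy, OpenCV 4.12 (cv2) and the standard library are available. Lean on these libraries where they do the work, as an engineer would, in place of code of your own. Each camera call takes 0.05 s, during which the arm holds its last target. There are 200 camera calls.

## Working session

There is one attempt and no reset: what is moved stays moved. The work goes in short steps, Python scripts to look and compute and a shell command to move; the robot and the scene stay as the last step left them, time stands still between calls to the robot, and variables do not carry over. Pictures are saved under pics/ and viewed, at most 10 in all, crops included, and the job is handed in when it is done.

```bash
ls; mkdir -p pics; cat > h.py <<'E'
import numpy as np, cv2
from plant import *
def cam(n):
    p=camera_params(n);R=cv2.Rodrigues(np.array(p['rvec'],float))[0];return p,R,np.array(p['tvec'],float).ravel()
def cloud(n,d):
    p,R,t=cam(n);v,u=np.mgrid[:384,:512]
    c=np.stack([(u-p['cx'])/p['fx']*d,(v-p['cy'])/p['fy']*d,d],-1);return (c-t)@R
def proj(n,X):
    p,R,t=cam(n);c=np.asarray(X)@R.T+t;return np.stack([c[...,0]/c[...,2]*p['fx']+p['cx'],c[...,1]/c[...,2]*p['fy']+p['cy']],-1)
def ray(n,uv,z):
    p,R,t=cam(n);o=-R.T@t;d=R.T@np.array([(uv[0]-p['cx'])/p['fx'],(uv[1]-p['cy'])/p['fy'],1]);return o+d*(z-o[2])/d[2]
E
python3 - <<'E'
from h import *
for n in('side','top'):
    im,d=snapshot(n);np.savez('pics/'+n,im=im,d=d);cv2.imwrite(f'pics/{n}1.png',im[...,::-1])
    p,R,t=cam(n);print(n,-R.T@t,R[2],p['fx'],(d>0).mean())
print(get_state(),grip_point_offset)
E
```

```text
pics
side [ 0.62230986 -0.68774528  1.35404594] [-0.1020108   0.45989461 -0.88209452] 474.3274344942446 0.996002197265625
top [ 0.40875811 -0.0851975   1.45222092] [ 0.06069022 -0.00281497 -0.99815268] 389.2333663824698 0.9961395263671875
{'clock': 0.1, 'q': array([ 1.15278108,  0.68986289, -0.19450527,  1.56622202,  0.15733562,
        0.90249718, -0.21509715]), 'qd': array([-4.05992809e-04, -2.07137559e-03, -1.77837278e-03, -1.94226293e-03,
        3.30211430e-04,  2.59320921e-04,  4.16645487e-05]), 'joint_torque': array([-3.13715318e-03, -5.28501499e+01, -1.27123374e+00, -1.53837061e+01,
       -5.25285385e-02,  2.07399455e-03,  4.90994876e-05]), 'tool_pos': array([ 0.27257878, -0.56181378,  0.23801789]), 'eef_rot': array([ 9.74581086e-01,  2.24033634e-01, -2.54165545e-04, -7.56743835e-04]), 'contact_force': array([-0.87885881,  0.74184638,  0.68628821]), 'moment': array([-0.02911465,  0.00985004,  0.01283384]), 'finger_force': 0.0, 'opening': 0.9994718167398736} 0.0187
```

View pics/side1.png

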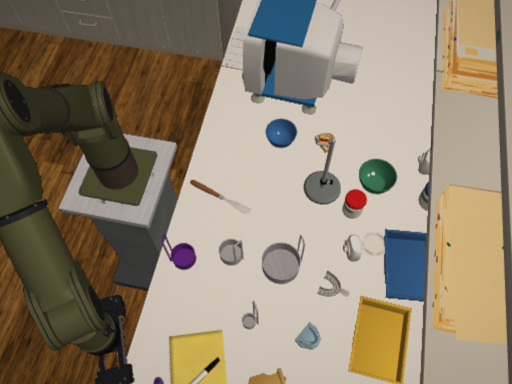

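View pics/top1.png

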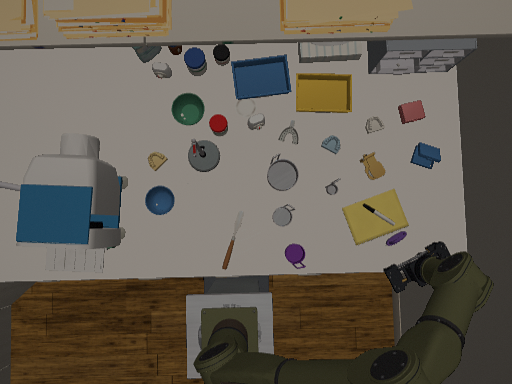

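Side view: stand (322,187), large dipper (281,263), medium (231,252), small (250,321), purple look-alike (183,256). Top view: stand (204,155), large (282,175), medium (282,215), small (333,187), purple (295,254).

```bash
cat > m.py <<'E'
from h import *
D={n:np.load(f'pics/{n}.npz') for n in('side','top')}
C={n:cloud(n,D[n]['d']) for n in D}
seed={'large':(282,175,.075,.05,.1625,.0575),'medium':(282,215,.055,.042,.1565,.0365),'small':(333,187,.045,.034,.1505,.0205),'stand':(204,155,.08,.015,.25,0)}
for k,(u,v,r,h,zl,xl) in seed.items():
    c0=ray('top',(u,v),h)[:2]
    for n in D:
        P=C[n].reshape(-1,3);I=D[n]['im'].reshape(-1,3)
        m=np.linalg.norm(P[:,:2]-c0,axis=1)<r+.03
        rim=P[m&(abs(P[:,2]-h)<.006)]; hi=P[m&(P[:,2]>h+.02)]
        ce,rr=(cv2.minEnclosingCircle(rim[:,:2].astype(np.float32)) if len(rim) else (0,0))
        print(k,n,'c0',c0.round(3),'rim',np.round(ce,4),round(rr,4),len(rim),'maxz',hi[:,2].max().round(4) if len(hi) else None)
        tp=hi[hi[:,2]>zl-.03] if k!='stand' else hi[hi[:,2]>.2]
        print('  hi',len(hi),'top pts',len(tp),tp.mean(0).round(4) if len(tp) else '')
        if len(tp): print(np.round(tp[np.argsort(-tp[:,2])][:14],3).tolist())
E
python3 m.py
python3 - <<'E'
from h import *
a=np.load('pics/side.npz')['im'];b=np.load('pics/top.npz')['im']
r=lambda im,x,y,w,h:cv2.resize(im[y:y+h,x:x+w],(400,300),interpolation=cv2.INTER_CUBIC)
o=np.vstack([np.hstack([r(a,290,130,80,60),r(a,205,225,120,90)]),np.hstack([r(b,170,130,60,45),r(b,250,145,100,75)])])
cv2.imwrite('pics/crop1.png',o[...,::-1])
E
```

```text
large side c0 [ 0.581 -0.205] rim [ 0.5864 -0.2104] 0.0591 156 maxz 0.168
  hi 63 top pts 31 [ 0.6334 -0.1818  0.1573]
[[0.629, -0.18, 0.168], [0.631, -0.175, 0.166], [0.627, -0.17, 0.166], [0.635, -0.183, 0.166], [0.638, -0.186, 0.165], [0.632, -0.181, 0.165], [0.636, -0.189, 0.165], [0.631, -0.177, 0.164], [0.628, -0.175, 0.164], [0.635, -0.18, 0.164], [0.635, -0.185, 0.163], [0.639, -0.187, 0.162], [0.639, -0.19, 0.162], [0.628, -0.171, 0.162]]
large top c0 [ 0.581 -0.205] rim [ 0.5865 -0.2063] 0.0587 97 maxz 0.1683
  hi 26 top pts 16 [ 0.6325 -0.1763  0.1609]
[[0.631, -0.171, 0.168], [0.637, -0.184, 0.167], [0.634, -0.174, 0.167], [0.637, -0.181, 0.166], [0.634, -0.181, 0.166], [0.634, -0.178, 0.165], [0.631, -0.174, 0.164], [0.638, -0.188, 0.164], [0.628, -0.171, 0.164], [0.631, -0.178, 0.163], [0.625, -0.167, 0.162], [0.628, -0.168, 0.162], [0.642, -0.188, 0.16], [0.626, -0.164, 0.159]]
medium side c0 [ 0.436 -0.202] rim [ 0.4342 -0.2071] 0.0385 90 maxz 0.1627
  hi 59 top pts 34 [ 0.4609 -0.228   0.1502]
[[0.458, -0.231, 0.163], [0.459, -0.235, 0.16], [0.464, -0.222, 0.16], [0.
[... 1766 characters left out ...]
.666, 0.08, 0.277], [0.619, 0.082, 0.276], [0.669, 0.078, 0.276], [0.661, 0.077, 0.276], [0.622, 0.079, 0.275], [0.617, 0.078, 0.275], [0.669, 0.083, 0.274], [0.664, 0.078, 0.274], [0.667, 0.079, 0.274], [0.618, 0.076, 0.274], [0.667, 0.076, 0.274], [0.626, 0.078, 0.273]]
stand top c0 [0.667 0.08 ] rim [0.6755 0.0835] 0.1031 634 maxz 0.2843
  hi 252 top pts 78 [0.6493 0.0809 0.2627]
[[0.616, 0.079, 0.284], [0.62, 0.083, 0.28], [0.663, 0.082, 0.28], [0.664, 0.079, 0.278], [0.667, 0.082, 0.278], [0.624, 0.08, 0.278], [0.661, 0.079, 0.278], [0.618, 0.083, 0.277], [0.621, 0.08, 0.277], [0.621, 0.077, 0.277], [0.67, 0.079, 0.277], [0.67, 0.086, 0.277], [0.661, 0.083, 0.275], [0.64, 0.083, 0.275]]
```

View pics/crop1.png

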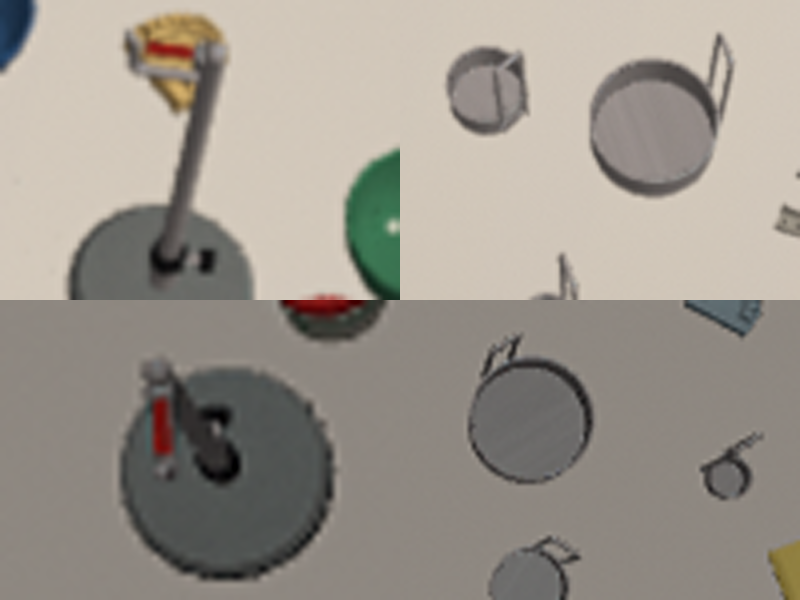

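The crop shows the hook at top left with its red latch, pointing towards world -x. On the right are the plain steel medium (small round cup), the large and the small dipper; the purple one is the look-alike and isn't used. Loop heights come out at about 0.165/0.159/0.153, which matches the text. Next I measure the hook's axis and height, the yaws and the first offsets.

```bash
cat >> h.py <<'E'
from scipy.spatial.transform import Rotation as Ro
def go(p,yaw):
    s=get_state();R=Ro.from_quat(s['eef_rot']);T=Ro.from_euler('z',yaw)*Ro.from_quat([1,0,0,0])
    print('shift',R.inv().apply(np.array(p)-s['tool_pos']).round(4),'rot',(R.inv()*T).as_rotvec().round(3),'at',np.round(s['tool_pos'],4),'yaw',round(np.arctan2(*R.as_matrix()[1::-1,0]),3),'F',np.round(s['contact_force'],1),'op',round(s['opening'],3))
E
python3 - <<'E'
from h import *
for n in('side','top'):
    D=np.load(f'pics/{n}.npz');P=cloud(n,D['d']).reshape(-1,3);I=D['im'].reshape(-1,3).astype(int)
    near=np.linalg.norm(P[:,:2]-[.655,.08],axis=1)<.08
    red=near&(I[:,0]>110)&(I[:,1]<70)&(P[:,2]>.15)&(P[:,2]<.3)
    q=P[red];vx=cv2.fitLine(q[:,:2].astype(np.float32),cv2.DIST_HUBER,0,.01,.01).ravel()
    print(n,'red',len(q),q.mean(0).round(4),q.min(0).round(3),q.max(0).round(3),'dir',np.degrees(np.arctan(vx[1]/vx[0])).round(1))
    post=P[near&(P[:,2]>.06)&(P[:,2]<.2)]
    if len(post):print(' post',len(post),post[:,:2].mean(0).round(4))
    hd=P[near&~red&(P[:,2]>.24)&(P[:,0]>.652)];ns=P[near&~red&(P[:,2]>.24)&(P[:,0]<.632)]
    for a in(hd,ns):print('  ',len(a),a.mean(0).round(4),a.min(0).round(3),a.max(0).round(3))
    ft=P[near&(P[:,2]>.009)&(P[:,2]<.022)];m=np.linalg.norm(P[:,:2]-[.668,.08],axis=1)<.09
    g=P[m&(I.max(1)<125)&(P[:,2]>.008)&(P[:,2]<.022)];ce=cv2.minEnclosingCircle(g[:,:2].astype(np.float32));print('  foot',np.round(ce[0],4),round(ce[1],4))
go([.6335,-.178,.25],np.radians(32))
E
```

```text
side red 17 [0.6407 0.0796 0.2679] [0.629 0.075 0.264] [0.654 0.085 0.271] dir 6.6
 post 111 [0.6666 0.0751]
   65 [0.6635 0.0769 0.261 ] [0.653 0.071 0.24 ] [0.673 0.085 0.277]
   28 [0.6242 0.0766 0.2624] [0.617 0.072 0.243] [0.632 0.082 0.279]
  foot [0.6654 0.0777] 0.0602
top red 3 [0.6347 0.0822 0.2688] [0.632 0.078 0.267] [0.638 0.084 0.271] dir 47.4
 post 38 [0.6639 0.0805]
   33 [0.662  0.082  0.2695] [0.653 0.075 0.246] [0.671 0.09  0.28 ]
   13 [0.6236 0.0803 0.2707] [0.616 0.077 0.247] [0.632 0.084 0.284]
  foot [0.6798 0.0727] 0.0753
shift [ 0.4923 -0.1877 -0.0118] rot [-0.002  0.    -0.107] at [ 0.2726 -0.5618  0.238 ] yaw 0.452 F [-0.9  0.7  0.7] op 0.999
```

The rows are not in the units I measure in: shifts go in shares of 0.75 m and turns go in shares of pi rad. I convert before sending: 0.42 m / 0.75 = 0.56, 0.38 m / 0.75 = 0.5067, -0.05 rad / 3.1416 = -0.0159.

```bash
echo '{"increments": [[0.65,0.0533,-0.02,-0.016,0,0,-0.0159],[0.65,0.1067,-0.04,-0.016,0,0,-0.0341],[0.65,0.1733,-0.0667,-0.016,0,0,-0.0341],[0.65,0.2267,-0.0867,-0.016,0,0,-0.0341],[0.65,0.28,-0.1067,-0.016,0,0,-0.0341],[0.65,0.3467,-0.1333,-0.016,0,0,-0.0341],[0.65,0.4,-0.1533,-0.016,0,0,-0.0341],[0.65,0.4533,-0.1733,-0.016,0,0,-0.0341],[0.65,0.5067,-0.1933,-0.016,0,0,-0.0341],[0.65,0.56,-0.2133,-0.016,0,0,-0.0341]]}' | python3 -m handwheel 40 
python3 - <<'E'
from h import *
go([.6335,-.178,.25],np.radians(32))
E
```

```text
clock: 1.1
tool_pos: [0.5816, -0.2335, 0.2503]
eef_rot: [0.961, 0.276, -0.0, -0.0]
contact_force: [0.5, 0.4, 0.3]
opening: 0.65
finger_force: 0.0
shift [ 0.0734 -0.0195  0.0003] rot [-0.001  0.001  0.   ] at [ 0.5816 -0.2335  0.2503] yaw 0.559 F [0.5 0.4 0.3] op 0.65
```

Scaled: 0.07 m / 0.75 = 0.0933, 0.0684 m / 0.75 = 0.0912.

```bash
echo '{"increments": [[0.65,0.0467,-0.0133,0,0,0,0],[0.65,0.0912,-0.026,0,0,0,0],[0.65,0.0912,-0.026,0.0533,0,0,0],[0.65,0.0912,-0.026,0.0933,0,0,0],[0.65,0.0912,-0.026,0.0933,0,0,0],[0.65,0.0912,-0.026,0.0933,0,0,0]]}' | python3 -m handwheel 
python3 - <<'E'
from h import *
go([.6335,-.178,.1375],np.radians(32))
o=[]
for n in('side','top'):
    im,d=snapshot(n);np.savez('pics/'+n+'2',im=im,d=d)
    c=proj(n,get_state()['tool_pos']).round().astype(int);print(n,c)
    x,y=c-[30,30];o.append(cv2.resize(im[y:y+60,x:x+60],(400,400),interpolation=cv2.INTER_CUBIC))
cv2.imwrite('pics/crop2.png',np.hstack(o)[...,::-1])
E
```

```text
clock: 1.7
tool_pos: [0.6284, -0.1824, 0.1807]
eef_rot: [0.961, 0.276, -0.0, -0.0]
contact_force: [0.6, 0.5, 0.7]
opening: 0.649
finger_force: 0.0
shift [ 0.0067 -0.001   0.0432] rot [-0.001  0.001 -0.   ] at [ 0.6284 -0.1824  0.1807] yaw 0.558 F [0.6 0.5 0.7] op 0.649
side [301 237]
top [278 155]
```

View pics/crop2.png

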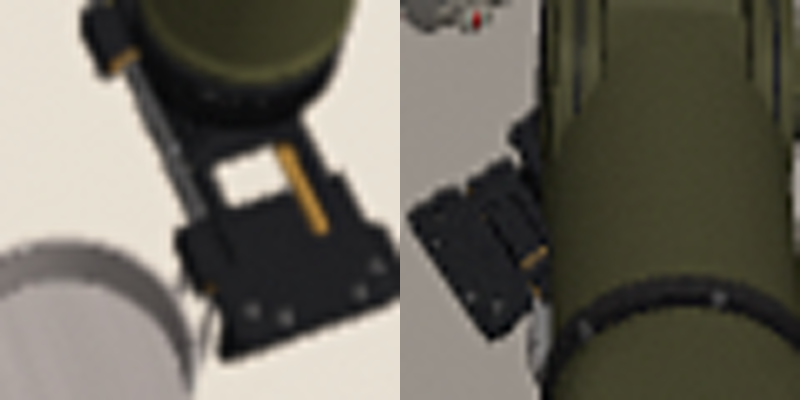

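The side view shows the finger frame (black, pads orange) over the large dipper's handle: one upright is visible at the left finger, next to the cup rim at crop (200,320). The gripper straddles the loop, so I go down and close.

Scaled: 0.043 m / 0.75 = 0.0573, 0.0037 m / 0.75 = 0.0049.

```bash
echo '{"increments": [[0.65,0.0049,-0.0013,0.0133,0,0,0],[0.65,0.0049,-0.0013,0.0267,0,0,0],[0.65,0.0049,-0.0013,0.044,0,0,0],[0.65,0.0049,-0.0013,0.0573,0,0,0],[0.5,0.0049,-0.0013,0.0573,0,0,0],[0.43,0.0049,-0.0013,0.0573,0,0,0],[0.43,0.0049,-0.0013,0.0573,0,0,0]]}' | python3 -m handwheel 15
echo '{"increments": [[0.38,0,0,0,0,0,0],[0.36,0,0,0,0,0,0],[0.3,0,0,0,0,0,0],[0.3,0,0,0,0,0,0]]}' | python3 -m handwheel 15

```

```text
clock: 2.5
tool_pos: [0.6315, -0.1795, 0.1381]
eef_rot: [0.961, 0.276, 0.0, 0.0]
contact_force: [0.8, 0.8, 0.1]
opening: 0.436
finger_force: 0.0
clock: 2.9
tool_pos: [0.6315, -0.1793, 0.1382]
eef_rot: [0.961, 0.276, 0.0, 0.0]
contact_force: [0.8, 0.5, 3.1]
opening: 0.352
finger_force: 15.0
```

Scaled: -0.17 m / 0.75 = -0.2267, -0.14 m / 0.75 = -0.1867.

```bash
echo '{"increments": [[0.2,0,0,0,0,0,0],[0.2,0,0,0,0,0,0],[0.2,0,0,-0.0133,0,0,0],[0.2,0,0,-0.04,0,0,0],[0.2,0,0,-0.08,0,0,0],[0.2,0,0,-0.1333,0,0,0],[0.2,0,0,-0.1867,0,0,0],[0.2,0,0,-0.2267,0,0,0],[0.2,0,0,-0.2267,0,0,0],[0.2,0,0,-0.2267,0,0,0]]}' | python3 -m handwheel 55
python3 - <<'E'
from h import *
o=[]
for n in('side','top'):
    im,d=snapshot(n);np.savez('pics/'+n+'3',im=im,d=d)
    c=proj(n,get_state()['tool_pos']).round().astype(int);print(n,c)
    x,y=np.maximum(c-[50,40],0);o.append(cv2.resize(im[y:y+100,x:x+100],(400,400),interpolation=cv2.INTER_CUBIC))
    P=cloud(n,d).reshape(-1,3)
cv2.imwrite('pics/crop3.png',np.hstack(o)[...,::-1])
go([.55,.079,.305],.02)
E
```

```text
clock: 3.9
tool_pos: [0.6307, -0.1793, 0.3075]
eef_rot: [0.961, 0.276, -0.0, -0.0]
contact_force: [0.1, 0.3, -3.1]
opening: 0.341
finger_force: 55.0
side [306 216]
top [280 148]
shift [ 0.0693 -0.2611  0.0011] rot [-0.002  0.004  0.539] at [ 0.6297 -0.1791  0.3055] yaw 0.559 F [-0.5  0.3 -1.9] op 0.345
```

View pics/crop3.png

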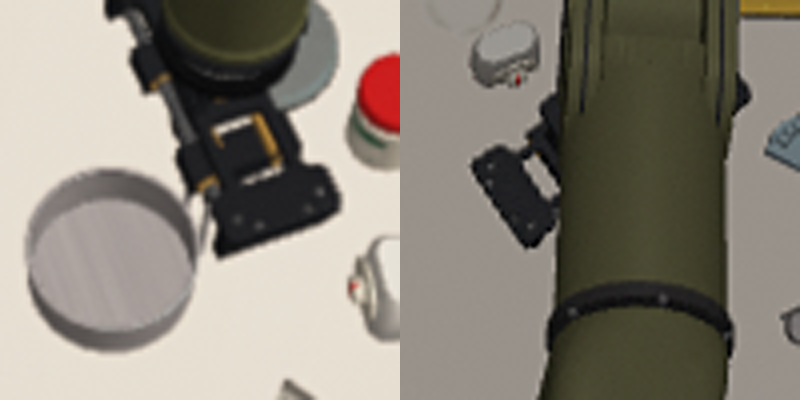

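Both views show the large dipper held by its handle, clear of the bench and about level. I check its tilt and where the loop sits in the gripper.

```bash
cat > cup.py <<'E'
from h import *
def cup(f,n,yaw,h,R,ax,zl):
    D=np.load(f);s=get_state();tp=s['tool_pos']
    P=cloud(n,D['d']).reshape(-1,3);e=np.array([np.cos(yaw),np.sin(yaw)])
    c=tp[:2]-e*(ax-.003)
    m=(np.linalg.norm(P[:,:2]-c,axis=1)<R+.012)
    z0=tp[2]+.025-zl
    fl=P[m&(abs(P[:,2]-z0-.002)<.02)&(np.linalg.norm(P[:,:2]-c,axis=1)<R-.012)]
    A=np.c_[fl[:,:2]-c,np.ones(len(fl))];k=np.linalg.lstsq(A,fl[:,2],rcond=None)[0]
    rim=P[m&(P[:,2]>z0+h-.006)&(P[:,2]<z0+h+.02)&((P[:,:2]-c)@e<R-.006)]
    ce,r=cv2.minEnclosingCircle(rim[:,:2].astype(np.float32))
    ce=np.array(ce);print('floor n',len(fl),'slope along/across',round(k[:2]@e,3),round(k[:2]@[-e[1],e[0]],3),'floor z',k[2].round(4),'exp',round(z0+.002,4),'rim z',np.median(rim[:,2]).round(4),'exp',round(z0+h,4),'axis->tcp along',round((tp[:2]-ce)@e,4),'across',round((tp[:2]-ce)@[-e[1],e[0]],4),'r',round(r,4))
E
python3 - <<'E'
from cup import *
cup('pics/side3.npz','side',.559,.05,.056,.0575,.1625)
E
```

```text
floor n 738 slope along/across 0.012 0.004 floor z 0.1714 exp 0.17 rim z 0.217 exp 0.218 axis->tcp along 0.0541 across 0.0004 r 0.0585
```

```bash
python3 - <<'E'
from h import *
go([.545,.0768,.315],0)
E
```

```text
shift [ 0.0639 -0.2619 -0.0089] rot [-0.002  0.004  0.559] at [ 0.6297 -0.1791  0.3055] yaw 0.559 F [-0.5  0.3 -1.9] op 0.345
```

Scaled: -0.2619 m / 0.75 = -0.3492, -0.258 m / 0.75 = -0.344, 0.559 rad / 3.1416 = 0.1779.

```bash
echo '{"increments": [[0.2,0.0053,-0.02,-0.0053,0,0,0.0095],[0.2,0.0147,-0.06,-0.012,0,0,0.0318],[0.2,0.0253,-0.1067,-0.012,0,0,0.0637],[0.2,0.0373,-0.1533,-0.012,0,0,0.0955],[0.2,0.0493,-0.2,-0.012,0,0,0.1273],[0.2,0.0613,-0.2507,-0.012,0,0,0.1528],[0.2,0.072,-0.2933,-0.012,0,0,0.1687],[0.2,0.08,-0.3267,-0.012,0,0,0.1779],[0.2,0.084,-0.344,-0.012,0,0,0.1779],[0.2,0.0852,-0.3492,-0.012,0,0,0.1779]]}' | python3 -m handwheel 
echo '{"increments": [[0.2,0,0,0,0,0,0],[0.2,0,0,0,0,0,0]]}' | python3 -m handwheel 
python3 - <<'E'
from cup import *
go([.6268,.0768,.308],0)
for n in('side','top'):
    im,d=snapshot(n);np.savez('pics/'+n+'4',im=im,d=d)
    c=proj(n,[.64,.077,.27]).round().astype(int)
    if n=='side':cup('pics/side4.npz','side',0,.05,.056,.0575,.1625);I=im[c[1]-60:c[1]+60,c[0]-90:c[0]+70]
cv2.imwrite('pics/crop4.png',cv2.resize(I,(800,600),interpolation=cv2.INTER_CUBIC)[...,::-1])
E
```

```text
clock: 5.0
tool_pos: [0.5455, 0.0779, 0.3156]
eef_rot: [1.0, 0.002, -0.001, 0.0]
contact_force: [0.5, 0.7, -2.2]
opening: 0.339
finger_force: 55.0
clock: 5.2
tool_pos: [0.5469, 0.0745, 0.3164]
eef_rot: [1.0, -0.001, -0.0, 0.001]
contact_force: [0.0, -0.2, -1.4]
opening: 0.336
finger_force: 55.0
shift [ 0.0799 -0.0025  0.0084] rot [ 0.002  0.    -0.003] at [0.5469 0.0745 0.3164] yaw -0.003 F [ 0.  -0.2 -1.4] op 0.336
floor n 443 slope along/across 0.014 -0.014 floor z 0.1799 exp 0.181 rim z 0.2257 exp 0.229 axis->tcp along 0.0565 across 0.0021 r 0.0588
```

View pics/crop4.png

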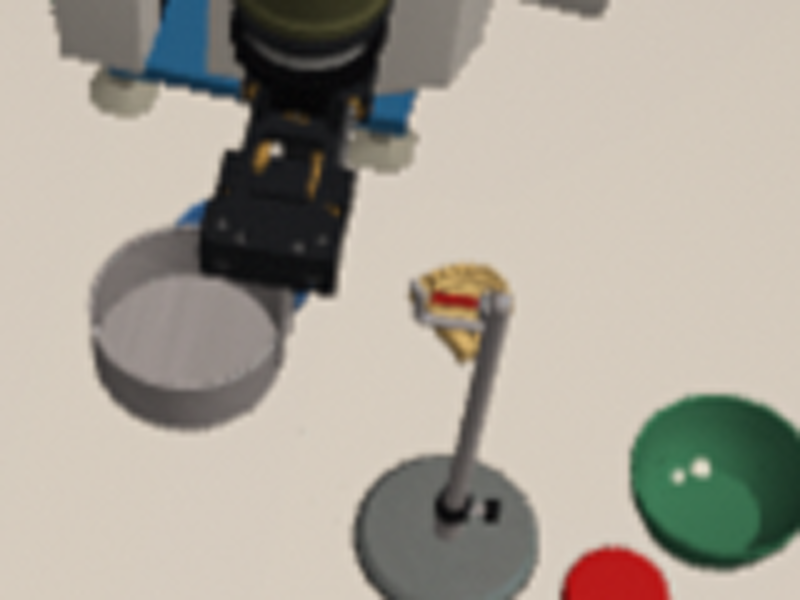

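The large dipper hangs level in the gripper, in front of the hook at crop (415–510, 265–330), which points left.

Scaled: 0.091 m / 0.75 = 0.1213, -0.0025 m / 0.75 = -0.0033.

```bash
echo '{"increments": [[0.2,0.0267,-0.0033,0,0,0,0],[0.2,0.0667,-0.0033,0,0,0,0],[0.2,0.1067,-0.0033,0,0,0,0],[0.2,0.1213,-0.0033,0.0133,0,0,0],[0.2,0.1213,-0.0033,0.04,0,0,0],[0.2,0.1213,-0.0033,0.064,0,0,0],[0.2,0.1213,-0.0033,0.072,0,0,0],[0.2,0.1213,-0.0033,0.072,0,0,0],[0.2,0.1213,-0.0033,0.072,0,0,0]]}' | python3 -m handwheel 
echo '{"increments": [[0.2,0,0,0.008,0,0,0],[0.2,0,0,0.008,0,0,0]]}' | python3 -m handwheel
echo '{"increments": [[0.2,0,0,0.0053,0,0,0],[0.2,0,0,0.0053,0,0,0]]}' | python3 -m handwheel
echo '{"increments": [[0.2,0,0,0.0053,0,0,0],[0.2,0,0,0.0053,0,0,0]]}' | python3 -m handwheel
```

```text
clock: 6.2
tool_pos: [0.6377, 0.0788, 0.2634]
eef_rot: [1.0, -0.0, 0.0, -0.0]
contact_force: [0.4, -0.4, -2.1]
opening: 0.339
finger_force: 55.0
clock: 6.4
tool_pos: [0.6373, 0.079, 0.2567]
eef_rot: [1.0, -0.0, -0.0, 0.0]
contact_force: [0.4, -0.3, -2.0]
opening: 0.34
finger_force: 55.0
clock: 6.6
tool_pos: [0.6372, 0.0791, 0.2523]
eef_rot: [1.0, -0.0, -0.0, 0.0]
contact_force: [0.3, 0.0, -2.3]
opening: 0.342
finger_force: 55.0
clock: 6.8
tool_pos: [0.6372, 0.079, 0.2481]
eef_rot: [1.0, -0.0, -0.0, 0.0]
contact_force: [0.9, -1.3, -2.2]
opening: 0.338
finger_force: 55.0
```

Scaled: 0.011 m / 0.75 = 0.0147, 0.008 m / 0.75 = 0.0107.

```bash
echo '{"increments": [[0.2,0.0053,0,0,0,0,0],[0.2,0.0107,0,0,0,0,0],[0.2,0.0147,0,0,0,0,0],[0.2,0.0147,0,0,0,0,0]]}' | python3 -m handwheel
for i in 1 2 3; do echo '{"increments": [[0.2,0.002,0,0,0,0,0],[0.2,0.002,0,0,0,0,0]]}' | python3 -m handwheel | grep -E 'pos|contact'; done
```

```text
clock: 7.2
tool_pos: [0.6492, 0.079, 0.2487]
eef_rot: [1.0, -0.0, 0.0, 0.0]
contact_force: [-0.2, 0.0, -2.1]
opening: 0.34
finger_force: 55.0
tool_pos: [0.6501, 0.0791, 0.2487]
contact_force: [0.8, -0.4, -2.6]
tool_pos: [0.6516, 0.079, 0.2487]
contact_force: [0.0, -0.9, -2.3]
tool_pos: [0.6532, 0.079, 0.2487]
contact_force: [0.0, 0.3, -1.5]
```

Scaled: 0.0015 m / 0.75 = 0.002.

```bash
for i in 1 2; do echo '{"increments": [[0.2,0.002,0,0,0,0,0],[0.2,0.002,0,0,0,0,0]]}' | python3 -m handwheel | grep -E 'pos|contact'; done
```

```text
tool_pos: [0.6547, 0.0791, 0.2487]
contact_force: [0.1, -0.2, -1.2]
tool_pos: [0.6562, 0.079, 0.2487]
contact_force: [0.5, 0.0, -1.2]
```

Scaled: 0.0015 m / 0.75 = 0.002.

```bash
for i in 1 2; do echo '{"increments": [[0.2,0.002,0,0,0,0,0],[0.2,0.002,0,0,0,0,0]]}' | python3 -m handwheel | grep -E 'pos|contact'; done
```

```text
tool_pos: [0.657, 0.079, 0.2486]
contact_force: [-1.4, 0.4, -1.4]
tool_pos: [0.6573, 0.079, 0.2484]
contact_force: [-6.1, 1.3, -0.7]
```

Scaled: -0.0287 m / 0.75 = -0.0383, -0.027 m / 0.75 = -0.036.

```bash
echo '{"increments": [[0.2,-0.0133,0,0,0,0,0],[0.2,-0.0267,0,0,0,0,0],[0.2,-0.036,0,0,0,0,0],[0.2,-0.0383,0,0,0,0,0],[0.2,-0.0383,0,0,0,0,0],[0.2,-0.0383,0,0,0,0,0]]}' | python3 -m handwheel | grep -E 'pos|contact'
echo '{"increments": [[0.2,0,0,0.004,0,0,0],[0.2,0,0,0.004,0,0,0]]}' | python3 -m handwheel | grep -E 'pos|contact'
echo '{"increments": [[0.2,0,0,0.004,0,0,0],[0.2,0,0,0.004,0,0,0]]}' | python3 -m handwheel | grep -E 'pos|contact'
```

```text
tool_pos: [0.6309, 0.079, 0.2488]
contact_force: [-0.5, 0.5, -2.3]
tool_pos: [0.6311, 0.0791, 0.2458]
contact_force: [1.3, -0.6, 2.2]
tool_pos: [0.631, 0.0791, 0.243]
contact_force: [0.6, 0.6, 3.0]
```

Scaled: 0.002 m / 0.75 = 0.0027, -0.001 m / 0.75 = -0.0013.

```bash
echo '{"increments": [[0.2,-0.0013,0,0,0,0,0],[0.2,-0.0013,0,0.0027,0,0,0]]}' | python3 -m handwheel | grep -E 'pos|contact'
for i in 1 2 ; do echo '{"increments": [[0.2,0,0,0.0027,0,0,0],[0.2,0,0,0.0027,0,0,0]]}' | python3 -m handwheel | grep -E 'pos|contact'; done
```

```text
tool_pos: [0.6303, 0.0791, 0.2415]
contact_force: [2.1, -0.2, 2.9]
tool_pos: [0.6294, 0.0791, 0.2387]
contact_force: [1.8, -0.1, 4.7]
tool_pos: [0.6291, 0.0791, 0.2366]
contact_force: [0.7, 0.8, 3.6]
```

Scaled: 0.002 m / 0.75 = 0.0027.

```bash
for i in 1 2 ; do echo '{"increments": [[0.2,0,0,0.0027,0,0,0],[0.2,0,0,0.0027,0,0,0]]}' | python3 -m handwheel | grep -E 'pos|contact'; done
```

```text
tool_pos: [0.629, 0.0791, 0.2345]
contact_force: [0.6, 0.3, 4.5]
tool_pos: [0.6277, 0.079, 0.232]
contact_force: [-2.8, 0.2, 2.3]
```

Scaled: 0.002 m / 0.75 = 0.0027.

```bash
for i in 1 2 ; do echo '{"increments": [[0.2,0,0,0.0027,0,0,0],[0.2,0,0,0.0027,0,0,0]]}' | python3 -m handwheel | grep -E 'pos|contact'; done
```

```text
tool_pos: [0.6282, 0.0788, 0.2293]
contact_force: [0.1, -0.4, -1.6]
tool_pos: [0.6288, 0.0789, 0.2279]
contact_force: [0.4, 0.3, -1.7]
```

Scaled: 0.0015 m / 0.75 = 0.002.

```bash
for i in 1 2 ; do echo '{"increments": [[0.2,0,0,0.002,0,0,0],[0.2,0,0,0.002,0,0,0]]}' | python3 -m handwheel | grep -E 'pos|contact'; done
```

```text
tool_pos: [0.6292, 0.079, 0.227]
contact_force: [-0.5, -0.5, -2.7]
tool_pos: [0.6295, 0.079, 0.2264]
contact_force: [-1.5, -0.6, 3.3]
```

The latch let go and the bottom was felt at TCP z ≈ 0.2267. Now I slide back to the post.

Scaled: 0.0265 m / 0.75 = 0.0353, 0.02 m / 0.75 = 0.0267.

```bash
echo '{"increments": [[0.2,0,0,-0.0013,0,0,0],[0.2,0.008,0,-0.0013,0,0,0],[0.2,0.0173,0,-0.0013,0,0,0],[0.2,0.0267,0,-0.0013,0,0,0],[0.2,0.0353,0,-0.0013,0,0,0],[0.2,0.0353,0,-0.0013,0,0,0]]}' | python3 -m handwheel | grep -E 'pos|contact'
echo '{"increments": [[0.2,0.0007,0,0.0007,0,0,0],[0.2,0.0007,0,0.0007,0,0,0]]}' | python3 -m handwheel | grep -E 'pos|contact'
```

```text
tool_pos: [0.6565, 0.079, 0.2265]
contact_force: [-0.6, -0.4, -1.0]
tool_pos: [0.6565, 0.079, 0.2264]
contact_force: [-1.1, -1.3, 0.8]
```

Scaled: -0.1 m / 0.75 = -0.1333, -0.07 m / 0.75 = -0.0933.

```bash
echo '{"increments": [[0.3,0,0,0,0,0,0],[0.38,0,0,0,0,0,0],[0.45,0,0,0,0,0,0],[0.6,0,0,0,0,0,0],[0.6,0,0,0,0,0,0],[0.6,0,0,-0.04,0,0,0],[0.6,0,0,-0.0933,0,0,0],[0.6,0,0,-0.1333,0,0,0],[0.6,-0.0667,0,-0.1333,0,0,0]]}' | python3 -m handwheel 5
python3 - <<'E'
from h import *
go([.4618,-.225,.25],np.radians(-36))
E
```

```text
clock: 13.1
tool_pos: [0.6154, 0.0798, 0.3317]
eef_rot: [1.0, -0.001, 0.01, -0.002]
contact_force: [-0.5, 0.5, 1.0]
opening: 0.598
finger_force: 0.0
shift [-0.1545  0.3054  0.0777] rot [-0.009 -0.018  0.626] at [0.6154 0.0798 0.3317] yaw -0.002 F [-0.5  0.5  1. ] op 0.598
```

Scaled: 0.303 m / 0.75 = 0.404, -0.05 m / 0.75 = -0.0667, 0.62 rad / 3.1416 = 0.1974.

```bash
echo '{"increments": [[0.65,-0.02,0.0267,0,0,0,0.0095],[0.65,-0.04,0.08,0,0,0,0.0382],[0.65,-0.0667,0.1333,0,0,0,0.07],[0.65,-0.0933,0.1867,0,0,0,0.1019],[0.65,-0.12,0.24,0.0133,0,0,0.1337],[0.65,-0.1467,0.2933,0.04,0,0,0.1655],[0.65,-0.1733,0.3467,0.0667,0,0,0.1974],[0.65,-0.2,0.3933,0.0933,0,0,0.1974],[0.65,-0.2093,0.404,0.1067,0,0,0.1974],[0.65,-0.2093,0.404,0.1067,0,0,0.1974]]}' | python3 -m handwheel 15
python3 - <<'E'
from h import *
go([.4585,-.2227,.19],-.62)
o=[]
for n,X in(('side',[.45,-.22,.1]),('side',[.63,.08,.2])):
    im,d=snapshot(n);np.savez('pics/'+n+'5',im=im,d=d)
    x,y=proj(n,X).round().astype(int)-[40,45];o.append(cv2.resize(im[y:y+90,x:x+80],(400,450),interpolation=cv2.INTER_CUBIC))
cv2.imwrite('pics/crop5.png',np.hstack(o)[...,::-1])
E
```

```text
clock: 14.1
tool_pos: [0.4469, -0.2256, 0.2452]
eef_rot: [0.952, -0.307, -0.002, 0.0]
contact_force: [-0.3, 0.6, 0.2]
opening: 0.649
finger_force: 0.0
shift [ 0.0078 -0.0092  0.0552] rot [ 0.002  0.003 -0.005] at [ 0.4469 -0.2256  0.2452] yaw -0.625 F [-0.3  0.6  0.2] op 0.649
```

View pics/crop5.png

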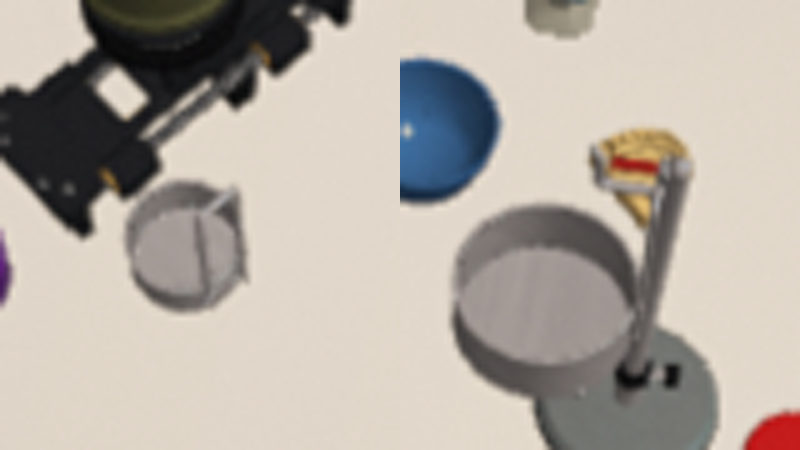

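Left, the medium dipper is untouched, with its loop at crop (225,200). Right, the large one hangs upright close to the post with the red latch shut above its loop. I go down on the medium.

The rows are not in the units I measure in: shifts go in shares of 0.75 m and turns go in shares of pi rad. I convert before sending: 0.1137 m / 0.75 = 0.1516, -0.0092 m / 0.75 = -0.0123.

```bash
echo '{"increments": [[0.65,0.0104,-0.0123,0.0267,0,0,0],[0.65,0.0104,-0.0123,0.06,0,0,0],[0.65,0.0104,-0.0123,0.0933,0,0,0],[0.65,0.0104,-0.0123,0.12,0,0,0],[0.65,0.0104,-0.0123,0.14,0,0,0],[0.65,0.0104,-0.0123,0.1516,0,0,0],[0.5,0.0104,-0.0123,0.1516,0,0,0],[0.43,0.0104,-0.0123,0.1516,0,0,0],[0.4,0.0104,-0.0123,0.1516,0,0,0]]}' | python3 -m handwheel 10
echo '{"increments": [[0.38,0,0,0,0,0,0],[0.36,0,0,0,0,0,0],[0.3,0,0,0,0,0,0],[0.3,0,0,0,0,0,0]]}' | python3 -m handwheel 10
python3 - <<'E'
from cup import *
D=np.load('pics/side5.npz');P=cloud('side',D['d']).reshape(-1,3)
c=np.array([.598,.079]);m=np.linalg.norm(P[:,:2]-c,axis=1)<.075
r=P[m&(P[:,2]>.13)&(P[:,2]<.146)];ce,R=cv2.minEnclosingCircle(r[:,:2].astype(np.float32));print(np.round(ce,4),R)
f=P[m&(P[:,2]>.07)&(P[:,2]<.11)&(np.linalg.norm(P[:,:2]-c,axis=1)<.04)];print(len(f),np.linalg.lstsq(np.c_[f[:,:2]-c,np.ones(len(f))],f[:,2],rcond=None)[0])
E
```

```text
clock: 15.1
tool_pos: [0.4618, -0.221, 0.1334]
eef_rot: [0.952, -0.305, 0.001, 0.0]
contact_force: [0.8, -0.2, 0.5]
opening: 0.41
finger_force: 0.2
clock: 15.5
tool_pos: [0.4614, -0.2213, 0.133]
eef_rot: [0.952, -0.305, 0.001, 0.0]
contact_force: [-0.5, 0.2, 4.7]
opening: 0.354
finger_force: 10.0
[0.6087 0.0775] 0.06206240877509117
379 [ 0.04480623 -0.00414501  0.08893597]
```

Scaled: -0.2 m / 0.75 = -0.2667, -0.18 m / 0.75 = -0.24.

```bash
echo '{"increments": [[0.2,0,0,0,0,0,0],[0.2,0,0,0,0,0,0],[0.2,0,0,-0.0133,0,0,0],[0.2,0,0,-0.04,0,0,0],[0.2,0,0,-0.08,0,0,0],[0.2,0,0,-0.1333,0,0,0],[0.2,0,0,-0.1867,0,0,0],[0.2,0,0,-0.24,0,0,0],[0.2,0,0,-0.2667,0,0,0],[0.2,0,0,-0.2667,0,0,0]]}' | python3 -m handwheel 50
python3 - <<'E'
from cup import *
im,d=snapshot('side');np.savez('pics/side6',im=im,d=d)
cup('pics/side6.npz','side',-.62,.042,.035,.0365,.1565)
go([.54,.079,.335],0)
E
```

```text
clock: 16.5
tool_pos: [0.4621, -0.2215, 0.3355]
eef_rot: [0.952, -0.305, 0.003, 0.0]
contact_force: [-0.3, 0.6, -1.9]
opening: 0.344
finger_force: 50.0
floor n 151 slope along/across 0.028 0.004 floor z 0.2046 exp 0.2039 rim z 0.2426 exp 0.2439 axis->tcp along 0.0302 across 0.0028 r 0.0362
shift [-0.11   -0.29   -0.0016] rot [ 0.    -0.002 -0.62 ] at [ 0.461  -0.2209  0.3334] yaw -0.62 F [-0.3 -0.1 -2.1] op 0.34
```

Scaled: -0.29 m / 0.75 = -0.3867, -0.045 m / 0.75 = -0.06, -0.62 rad / 3.1416 = -0.1974.

```bash
echo '{"increments": [[0.2,-0.0067,-0.02,0,0,0,-0.0095],[0.2,-0.0267,-0.06,0,0,0,-0.0318],[0.2,-0.044,-0.1133,0,0,0,-0.0637],[0.2,-0.0627,-0.1667,0,0,0,-0.0955],[0.2,-0.0827,-0.22,0,0,0,-0.1273],[0.2,-0.104,-0.2733,0,0,0,-0.1592],[0.2,-0.1227,-0.32,0,0,0,-0.1846],[0.2,-0.1373,-0.36,0,0,0,-0.1974],[0.2,-0.1453,-0.3813,0,0,0,-0.1974],[0.2,-0.1467,-0.3867,0,0,0,-0.1974]]}' | python3 -m handwheel | grep -E 'pos|contact'
echo '{"increments": [[0.2,0,0,0,0,0,0],[0.2,0,0,0,0,0,0]]}' | python3 -m handwheel | grep -E 'pos|contact'
python3 - <<'E'
from cup import *
im,d=snapshot('side');np.savez('pics/side7',im=im,d=d)
cup('pics/side7.npz','side',0,.042,.035,.0365,.1565)
go([.633,.079,.278],0)
E
```

```text
tool_pos: [0.5391, 0.0818, 0.331]
contact_force: [-0.4, -0.6, -0.6]
tool_pos: [0.5395, 0.0767, 0.3321]
contact_force: [-0.2, 0.8, -1.0]
floor n 118 slope along/across 0.002 0.004 floor z 0.2015 exp 0.2028 rim z 0.2403 exp 0.2428 axis->tcp along 0.0351 across 0.0064 r 0.0368
shift [ 0.0934 -0.0027  0.0543] rot [ 0.002  0.001 -0.004] at [0.5396 0.0767 0.3323] yaw -0.004 F [-0.2 -0.2 -0.8] op 0.341
```

Scaled: 0.0934 m / 0.75 = 0.1245, 0.08 m / 0.75 = 0.1067.

```bash
echo '{"increments": [[0.2,0.0267,0,0,0,0,0],[0.2,0.0667,0,0,0,0,0],[0.2,0.1067,0,0,0,0,0],[0.2,0.1245,0,0,0,0,0],[0.2,0.1245,0,0.0267,0,0,0],[0.2,0.1245,0,0.06,0,0,0],[0.2,0.1245,0,0.072,0,0,0],[0.2,0.1245,0,0.072,0,0,0]]}' | python3 -m handwheel | grep -E 'pos|contact'
echo '{"increments": [[0.2,0,0,0.0133,0,0,0],[0.2,0,0,0.0267,0,0,0],[0.2,0,0,0.0333,0,0,0],[0.2,0,0,0.0333,0,0,0]]}' | python3 -m handwheel | grep -E 'pos|contact'
```

```text
tool_pos: [0.6323, 0.0775, 0.2772]
contact_force: [0.0, -0.6, -1.2]
tool_pos: [0.6328, 0.0789, 0.2527]
contact_force: [-0.5, -0.4, -1.1]
```

Scaled: 0.0045 m / 0.75 = 0.006, 0.002 m / 0.75 = 0.0027.

```bash
echo '{"increments": [[0.2,0,0,0.0027,0,0,0],[0.2,0,0,0.006,0,0,0],[0.2,0,0,0.006,0,0,0]]}' | python3 -m handwheel | grep -E 'pos|contact'
for i in 1 2 ; do echo '{"increments": [[0.2,-0.002,0,0,0,0,0],[0.2,-0.002,0,0,0,0,0]]}' | python3 -m handwheel | grep -E 'pos|contact'; done
```

```text
tool_pos: [0.6333, 0.079, 0.2489]
contact_force: [-0.9, -0.0, -1.1]
tool_pos: [0.6317, 0.0789, 0.2492]
contact_force: [-0.0, -1.0, -1.4]
tool_pos: [0.6302, 0.079, 0.2491]
contact_force: [-0.4, 0.5, -2.0]
```

Scaled: -0.0015 m / 0.75 = -0.002.

```bash

for i in 1 2 ; do echo '{"increments": [[0.2,-0.002,0,0,0,0,0],[0.2,-0.002,0,0,0,0,0]]}' | python3 -m handwheel | grep -E 'pos|contact'; done
```

```text
tool_pos: [0.6287, 0.0789, 0.249]
contact_force: [0.6, 0.2, -1.5]
tool_pos: [0.6271, 0.079, 0.249]
contact_force: [0.1, -0.6, -0.7]
```

Scaled: -0.001 m / 0.75 = -0.0013.

```bash

for i in 1 2 ; do echo '{"increments": [[0.2,-0.0013,0,0,0,0,0],[0.2,-0.0013,0,0,0,0,0]]}' | python3 -m handwheel | grep -E 'pos|contact'; done
```

```text
tool_pos: [0.6262, 0.0789, 0.249]
contact_force: [-0.4, -0.3, -1.8]
tool_pos: [0.6256, 0.079, 0.2492]
contact_force: [0.9, 0.8, -1.0]
```

Scaled: -0.001 m / 0.75 = -0.0013.

```bash

for i in 1 2 ; do echo '{"increments": [[0.2,-0.0013,0,0,0,0,0],[0.2,-0.0013,0,0,0,0,0]]}' | python3 -m handwheel | grep -E 'pos|contact'; done
```

```text
tool_pos: [0.6251, 0.079, 0.2494]
contact_force: [2.9, -0.2, -0.5]
tool_pos: [0.6247, 0.079, 0.2497]
contact_force: [3.8, 0.4, 1.4]
```

```bash

echo '{"increments": [[0.2,0.0073,0,0,0,0,0],[0.2,0.0073,0,0.004,0,0,0],[0.2,0.0073,0,0.004,0,0,0]]}' | python3 -m handwheel | grep -E 'pos|contact'
for i in 1 2 ; do echo '{"increments": [[0.2,0,0,0.004,0,0,0],[0.2,0,0,0.004,0,0,0]]}' | python3 -m handwheel | grep -E 'pos|contact'; done
```

```text
tool_pos: [0.6287, 0.0789, 0.2457]
contact_force: [0.8, -0.0, 2.7]
tool_pos: [0.6289, 0.0789, 0.243]
contact_force: [1.5, -0.2, 2.7]
tool_pos: [0.629, 0.079, 0.24]
contact_force: [0.4, -0.4, 3.4]
```

Scaled: 0.002 m / 0.75 = 0.0027.

```bash

for i in 1 2 ; do echo '{"increments": [[0.2,0,0,0.0027,0,0,0],[0.2,0,0,0.0027,0,0,0]]}' | python3 -m handwheel | grep -E 'pos|contact'; done
```

```text
tool_pos: [0.6291, 0.079, 0.2381]
contact_force: [1.2, -0.3, 5.9]
tool_pos: [0.629, 0.079, 0.2362]
contact_force: [0.3, -0.4, 5.0]
```

Scaled: 0.002 m / 0.75 = 0.0027.

```bash

for i in 1 2 ; do echo '{"increments": [[0.2,0,0,0.0027,0,0,0],[0.2,0,0,0.0027,0,0,0]]}' | python3 -m handwheel | grep -E 'pos|contact'; done
```

```text
tool_pos: [0.6288, 0.0791, 0.2341]
contact_force: [0.1, 0.1, 6.2]
tool_pos: [0.6281, 0.0791, 0.2319]
contact_force: [-1.3, 0.1, 5.4]
```

Scaled: 0.0015 m / 0.75 = 0.002.

```bash

for i in 1 2 ; do echo '{"increments": [[0.2,0,0,0.002,0,0,0],[0.2,0,0,0.002,0,0,0]]}' | python3 -m handwheel | grep -E 'pos|contact'; done
```

```text
tool_pos: [0.6274, 0.0789, 0.2292]
contact_force: [0.0, -0.5, -1.2]
tool_pos: [0.6283, 0.0789, 0.2281]
contact_force: [-0.2, -0.6, -1.0]
```

Scaled: 0.001 m / 0.75 = 0.0013.

```bash

for i in 1 2 ; do echo '{"increments": [[0.2,0,0,0.0013,0,0,0],[0.2,0,0,0.0013,0,0,0]]}' | python3 -m handwheel | grep -E 'pos|contact'; done
```

```text
tool_pos: [0.6288, 0.0789, 0.2278]
contact_force: [0.5, -0.8, -1.3]
tool_pos: [0.6289, 0.0789, 0.2274]
contact_force: [-0.9, 0.4, 1.4]
```

Scaled: 0.001 m / 0.75 = 0.0013.

```bash

for i in 1 2 ; do echo '{"increments": [[0.2,0,0,0.0013,0,0,0],[0.2,0,0,0.0013,0,0,0]]}' | python3 -m handwheel | grep -E 'pos|contact'; done
```

```text
tool_pos: [0.6291, 0.079, 0.2271]
contact_force: [-2.3, -0.3, 6.4]
tool_pos: [0.6292, 0.079, 0.2269]
contact_force: [-4.2, -0.4, 10.9]
```

Scaled: 0.014 m / 0.75 = 0.0187, -0.0025 m / 0.75 = -0.0033.

```bash

echo '{"increments": [[0.2,0,0,-0.0033,0,0,0],[0.2,0.0053,0,-0.0033,0,0,0],[0.2,0.0107,0,-0.0033,0,0,0],[0.2,0.016,0,-0.0033,0,0,0],[0.2,0.0187,0,-0.0033,0,0,0],[0.2,0.0187,0,-0.0033,0,0,0]]}' | python3 -m handwheel | grep -E 'pos|contact'
for i in 1 2 ; do echo '{"increments": [[0.2,0.0013,0,0,0,0,0],[0.2,0.0013,0,0,0,0,0]]}' | python3 -m handwheel | grep -E 'pos|contact'; done
```

```text
tool_pos: [0.6438, 0.079, 0.2275]
contact_force: [0.9, 0.5, 0.7]
tool_pos: [0.644, 0.079, 0.2275]
contact_force: [0.1, 0.6, 1.1]
tool_pos: [0.6448, 0.0789, 0.2275]
contact_force: [-0.7, -0.6, 0.7]
```

Scaled: 0.001 m / 0.75 = 0.0013.

```bash

for i in 1 2 ; do echo '{"increments": [[0.2,0.0013,0,0,0,0,0],[0.2,0.0013,0,0,0,0,0]]}' | python3 -m handwheel | grep -E 'pos|contact'; done
```

```text
tool_pos: [0.6459, 0.0789, 0.2275]
contact_force: [-0.3, 1.1, -0.2]
tool_pos: [0.6466, 0.0789, 0.2274]
contact_force: [-2.7, -0.1, 1.6]
```

Scaled: -0.1 m / 0.75 = -0.1333, -0.07 m / 0.75 = -0.0933.

```bash
echo '{"increments": [[0.3,-0.0007,0,0,0,0,0],[0.36,-0.0007,0,0,0,0,0],[0.4,-0.0007,0,0,0,0,0],[0.5,-0.0007,0,0,0,0,0],[0.6,-0.0007,0,0,0,0,0],[0.6,0,0,-0.04,0,0,0],[0.6,0,0,-0.0933,0,0,0],[0.6,0,0,-0.1333,0,0,0],[0.6,-0.0667,0,-0.1333,0,0,0],[0.6,-0.0667,0.0533,-0.1333,0,0,0]]}' | python3 -m handwheel 5
python3 - <<'E'
from h import *
go([.542,-.3823,.19],np.radians(36))
E
```

```text
clock: 26.0
tool_pos: [0.5887, 0.0461, 0.3264]
eef_rot: [1.0, 0.006, -0.005, -0.002]
contact_force: [0.4, -0.1, -0.6]
opening: 0.604
finger_force: 0.0
shift [-0.0506  0.4284  0.1349] rot [-0.008  0.009 -0.616] at [0.5887 0.0461 0.3264] yaw 0.012 F [ 0.4 -0.1 -0.6] op 0.604
```

Scaled: 0.41 m / 0.75 = 0.5467, 0.385 m / 0.75 = 0.5133, -0.39 rad / 3.1416 = -0.1241.

```bash
echo '{"increments": [[0.65,-0.0067,0.04,0,0,0,-0.0159],[0.65,-0.0133,0.1,0,0,0,-0.0414],[0.65,-0.02,0.16,0,0,0,-0.07],[0.65,-0.0267,0.22,0,0,0,-0.0955],[0.65,-0.0333,0.28,0,0,0,-0.1241],[0.65,-0.04,0.34,0.0267,0,0,-0.1496],[0.65,-0.0493,0.4,0.0533,0,0,-0.1751],[0.65,-0.0573,0.46,0.0867,0,0,-0.1884],[0.65,-0.064,0.5133,0.1133,0,0,-0.1884],[0.65,-0.0675,0.5467,0.14,0,0,-0.1884]]}' | python3 -m handwheel 10
python3 - <<'E'
from h import *
go([.5417,-.3823,.19],.602)
o=[]
for n,X in(('side',[.545,-.39,.1]),('side',[.63,.08,.2])):
    im,d=snapshot(n);np.savez('pics/'+n+'8',im=im,d=d)
    x,y=np.maximum(proj(n,X).round().astype(int)-[40,45],0);o.append(cv2.resize(im[y:y+90,x:x+80],(400,450),interpolation=cv2.INTER_CUBIC))
cv2.imwrite('pics/crop6.png',np.hstack(o)[...,::-1])
E
```

```text
clock: 27.0
tool_pos: [0.5441, -0.3758, 0.2214]
eef_rot: [0.957, 0.289, -0.001, 0.001]
contact_force: [-1.1, -0.2, 1.2]
opening: 0.649
finger_force: 0.0
shift [-0.0055  0.004   0.0314] rot [ 0.001  0.002 -0.015] at [ 0.5441 -0.3758  0.2214] yaw 0.587 F [-1.1 -0.2  1.2] op 0.649
```

View pics/crop6.png

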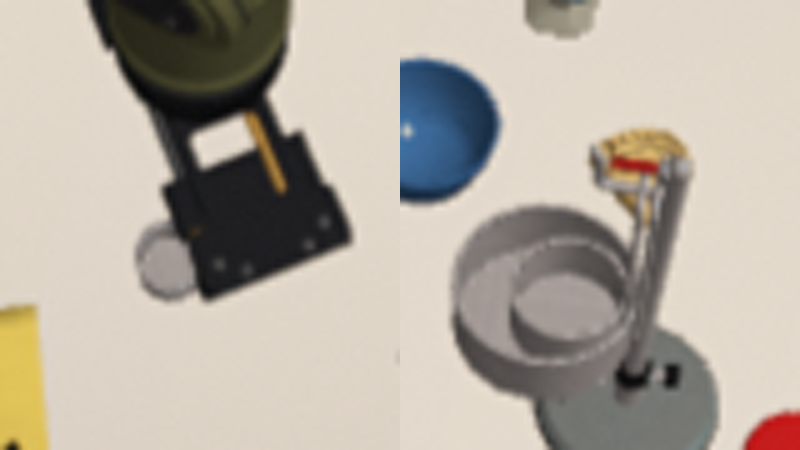

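Right: the medium is nested in the large, both loops under the shut latch. Left: the small cup stands under the gripper.

```bash
echo '{"increments": [[0.65,0,0,0,0,0,0],[0.65,0,0,0,0,0,0],[0.65,0,0,0,0,0,0]]}' | python3 -m handwheel | grep pos
python3 - <<'E'
from h import *
go([.5417,-.3823,.1255],.602)
E
```

```text
tool_pos: [0.5476, -0.3693, 0.2237]
shift [-0.0123  0.0074  0.0982] rot [ 0.001 -0.002 -0.007] at [ 0.5476 -0.3693  0.2237] yaw 0.595 F [ 0.7  0.1 -0.3] op 0.656
```

Scaled: 0.045 m / 0.75 = 0.06, 0.04 m / 0.75 = 0.0533.

```bash
echo '{"increments": [[0.65,-0.008,0.0053,0.0267,0,0,0],[0.65,-0.0164,0.0099,0.0533,0,0,0],[0.65,-0.0164,0.0099,0.06,0,0,0],[0.65,-0.0164,0.0099,0.06,0,0,0]]}' | python3 -m handwheel | grep pos
python3 - <<'E'
from h import *
go([.5417,-.3823,.1255],.602)
E
```

```text
tool_pos: [0.5403, -0.3829, 0.1775]
shift [0.0015 0.0003 0.052 ] rot [-0.001 -0.    -0.009] at [ 0.5403 -0.3829  0.1775] yaw 0.593 F [ 0.6  1.2 -0.2] op 0.651
```

Scaled: 0.052 m / 0.75 = 0.0693, 0.045 m / 0.75 = 0.06.

```bash
echo '{"increments": [[0.65,0.002,0,0.02,0,0,0],[0.65,0.002,0,0.0427,0,0,0],[0.65,0.002,0,0.06,0,0,0],[0.65,0.002,0,0.0693,0,0,0],[0.5,0.002,0,0.0693,0,0,0],[0.46,0.002,0,0.0693,0,0,0],[0.43,0.002,0,0.0693,0,0,0],[0.4,0.002,0,0.0693,0,0,0]]}' | python3 -m handwheel 8
echo '{"increments": [[0.38,0,0,0,0,0,0],[0.36,0,0,0,0,0,0],[0.3,0,0,0,0,0,0],[0.3,0,0,0,0,0,0]]}' | python3 -m handwheel 10
```

```text
clock: 28.6
tool_pos: [0.5418, -0.3835, 0.1263]
eef_rot: [0.957, 0.292, 0.0, 0.001]
contact_force: [0.3, 0.2, 0.0]
opening: 0.401
finger_force: 0.0
clock: 29.0
tool_pos: [0.5416, -0.3832, 0.1258]
eef_rot: [0.957, 0.292, 0.0, 0.0]
contact_force: [0.4, -0.0, 2.1]
opening: 0.355
finger_force: 10.0
```

Scaled: -0.205 m / 0.75 = -0.2733, -0.2 m / 0.75 = -0.2667.

```bash
echo '{"increments": [[0.2,0,0,0,0,0,0],[0.2,0,0,0,0,0,0],[0.2,0,0,-0.0133,0,0,0],[0.2,0,0,-0.04,0,0,0],[0.2,0,0,-0.08,0,0,0],[0.2,0,0,-0.1333,0,0,0],[0.2,0,0,-0.1867,0,0,0],[0.2,0,0,-0.24,0,0,0],[0.2,0,0,-0.2667,0,0,0],[0.2,0,0,-0.2733,0,0,0]]}' | python3 -m handwheel 50
echo '{"increments": [[0.2,0,0,0,0,0,0],[0.2,0,0,0,0,0,0]]}' | python3 -m handwheel | grep pos
python3 - <<'E'
from cup import *
im,d=snapshot('side');np.savez('pics/side9',im=im,d=d)
cup('pics/side9.npz','side',.595,.034,.019,.0205,.1505)
go([.54,.079,.333],0)
E
```

```text
clock: 30.0
tool_pos: [0.5423, -0.3841, 0.334]
eef_rot: [0.957, 0.291, 0.002, 0.002]
contact_force: [-0.9, -0.0, -1.7]
opening: 0.342
finger_force: 50.0
tool_pos: [0.5404, -0.3828, 0.3287]
floor n 21 slope along/across 0.018 0.214 floor z 0.2064 exp 0.205 rim z 0.2371 exp 0.237 axis->tcp along 0.0219 across 0.0011 r 0.0181
shift [ 0.2574 -0.3834 -0.0037] rot [-0.003  0.003  0.592] at [ 0.5403 -0.3827  0.3285] yaw 0.592 F [-0.6 -0.8 -1.4] op 0.345
```

Scaled: -0.357 m / 0.75 = -0.476, -0.33 m / 0.75 = -0.44, 0.54 rad / 3.1416 = 0.1719.

```bash
echo '{"increments": [[0.2,0.0133,-0.02,-0.0053,0,0,0.0095],[0.2,0.044,-0.0667,-0.0053,0,0,0.0318],[0.2,0.08,-0.12,-0.0053,0,0,0.0541],[0.2,0.116,-0.1733,-0.0053,0,0,0.0796],[0.2,0.152,-0.2267,-0.0053,0,0,0.1019],[0.2,0.1867,-0.28,-0.0053,0,0,0.1273],[0.2,0.224,-0.3333,-0.0053,0,0,0.1496],[0.2,0.26,-0.3867,-0.0053,0,0,0.1719],[0.2,0.2947,-0.44,-0.0053,0,0,0.1884],[0.2,0.32,-0.476,-0.0053,0,0,0.1884]]}' | python3 -m handwheel | grep -E 'pos|contact'
echo '{"increments": [[0.2,0,0,0,0,0,0],[0.2,0,0,0,0,0,0],[0.2,0,0,0,0,0,0]]}' | python3 -m handwheel | grep -E 'pos|contact'
python3 - <<'E'
from cup import *
go([.54,.079,.333],0)
E
```

```text
tool_pos: [0.54, 0.0511, 0.3332]
contact_force: [0.1, 0.1, -0.7]
tool_pos: [0.541, 0.045, 0.3337]
contact_force: [-0.9, -0.5, -1.4]
shift [-0.0011 -0.034   0.0007] rot [ 0.002  0.002 -0.003] at [0.541  0.045  0.3337] yaw -0.003 F [-0.9 -0.5 -1.4] op 0.343
```

Scaled: 0.092 m / 0.75 = 0.1227, -0.033 m / 0.75 = -0.044.

```bash
echo '{"increments": [[0.2,0,-0.02,0,0,0,0],[0.2,0,-0.044,0,0,0,0],[0.2,0.0267,-0.044,0,0,0,0],[0.2,0.0667,-0.044,0,0,0,0],[0.2,0.1067,-0.044,0,0,0,0],[0.2,0.1227,-0.044,0,0,0,0],[0.2,0.1227,-0.044,0.0267,0,0,0],[0.2,0.1227,-0.044,0.06,0,0,0],[0.2,0.1227,-0.044,0.0733,0,0,0],[0.2,0.1227,-0.044,0.0733,0,0,0]]}' | python3 -m handwheel | grep -E 'pos|contact'
echo '{"increments": [[0.2,0,0,0.0133,0,0,0],[0.2,0,0,0.0267,0,0,0],[0.2,0,0,0.038,0,0,0],[0.2,0,0,0.038,0,0,0]]}' | python3 -m handwheel | grep -E 'pos|contact'
```

```text
tool_pos: [0.6323, 0.0798, 0.2779]
contact_force: [-0.9, -0.1, -0.7]
tool_pos: [0.6325, 0.0798, 0.2497]
contact_force: [-0.4, 0.3, -0.8]
```

Now I feel for the nose.

```bash
for i in 1 2 3; do echo '{"increments": [[0.2,-0.002,0,0,0,0,0],[0.2,-0.002,0,0,0,0,0]]}' | python3 -m handwheel | grep -E 'pos|contact'; done
```

```text
tool_pos: [0.632, 0.08, 0.2514]
contact_force: [-0.3, -0.3, -0.6]
tool_pos: [0.6303, 0.08, 0.2514]
contact_force: [0.9, -0.4, -0.6]
tool_pos: [0.6287, 0.0799, 0.2511]
contact_force: [-0.1, -1.3, -0.6]
```

Scaled: -0.001 m / 0.75 = -0.0013.

```bash
for i in 1 2 3; do echo '{"increments": [[0.2,-0.0013,0,0,0,0,0],[0.2,-0.0013,0,0,0,0,0]]}' | python3 -m handwheel | grep -E 'pos|contact'; done
```

```text
tool_pos: [0.6277, 0.0799, 0.251]
contact_force: [-0.6, 0.4, -0.8]
tool_pos: [0.6267, 0.08, 0.251]
contact_force: [0.3, -0.5, -0.4]
tool_pos: [0.6257, 0.08, 0.251]
contact_force: [0.4, -0.2, -0.1]
```

```bash
for i in 1 2 3; do echo '{"increments": [[0.2,-0.0013,0,0,0,0,0],[0.2,-0.0013,0,0,0,0,0]]}' | python3 -m handwheel | grep -E 'pos|contact'; done
```

```text
tool_pos: [0.6247, 0.08, 0.251]
contact_force: [-0.3, -0.4, -1.0]
tool_pos: [0.6237, 0.0799, 0.251]
contact_force: [0.4, -0.0, -0.4]
tool_pos: [0.6227, 0.0799, 0.251]
contact_force: [-0.3, -0.2, -1.8]
```

Scaled: 0.004 m / 0.75 = 0.0053, 0.0025 m / 0.75 = 0.0033.

```bash
echo '{"increments": [[0.2,0.0053,0,0,0,0,0],[0.2,0.0053,0,0.0033,0,0,0],[0.2,0.0053,0,0.0033,0,0,0]]}' | python3 -m handwheel  | grep -E 'pos|contact'
for i in 1 2 3; do echo '{"increments": [[0.2,-0.0013,0,0,0,0,0],[0.2,-0.0013,0,0,0,0,0]]}' | python3 -m handwheel | grep -E 'pos|contact'; done
```

```text
tool_pos: [0.6268, 0.0799, 0.248]
contact_force: [0.3, -0.1, -1.0]
tool_pos: [0.6257, 0.08, 0.2485]
contact_force: [-0.4, 0.1, -0.5]
tool_pos: [0.6247, 0.08, 0.2486]
contact_force: [0.7, -0.2, 0.4]
tool_pos: [0.6237, 0.08, 0.2486]
contact_force: [0.4, 0.7, -1.3]
```

```bash
for i in 1 2; do echo '{"increments": [[0.2,-0.0013,0,0,0,0,0],[0.2,-0.0013,0,0,0,0,0]]}' | python3 -m handwheel | grep -E 'pos|contact'; done
```

```text
tool_pos: [0.6228, 0.0799, 0.2485]
contact_force: [0.2, 0.2, -1.0]
tool_pos: [0.6223, 0.08, 0.2488]
contact_force: [0.7, -0.5, -0.3]
```

Scaled: -0.001 m / 0.75 = -0.0013.

```bash
echo '{"increments": [[0.2,-0.0013,0,0,0,0,0],[0.2,-0.0013,0,0,0,0,0]]}' | python3 -m handwheel | grep -E 'pos|contact'
```

```text
tool_pos: [0.6219, 0.08, 0.249]
contact_force: [3.0, -0.2, -0.1]
```

Scaled: 0.005 m / 0.75 = 0.0067, 0.003 m / 0.75 = 0.004.

```bash
echo '{"increments": [[0.2,0.0067,0,0,0,0,0],[0.2,0.0067,0,0.004,0,0,0],[0.2,0.0067,0,0.004,0,0,0]]}' | python3 -m handwheel | grep -E 'pos|contact'
for i in 1 2 ; do echo '{"increments": [[0.2,0,0,0.004,0,0,0],[0.2,0,0,0.004,0,0,0]]}' | python3 -m handwheel | grep -E 'pos|contact'; done
```

```text
tool_pos: [0.626, 0.08, 0.2454]
contact_force: [0.9, 0.1, 2.7]
tool_pos: [0.626, 0.08, 0.2426]
contact_force: [0.8, -0.3, 4.0]
tool_pos: [0.6262, 0.08, 0.2396]
contact_force: [0.8, -0.5, 4.3]
```

Scaled: 0.002 m / 0.75 = 0.0027.

```bash

for i in 1 2 ; do echo '{"increments": [[0.2,0,0,0.0027,0,0,0],[0.2,0,0,0.0027,0,0,0]]}' | python3 -m handwheel | grep -E 'pos|contact'; done
```

```text
tool_pos: [0.6263, 0.08, 0.2378]
contact_force: [0.7, -0.2, 5.2]
tool_pos: [0.6262, 0.0801, 0.2358]
contact_force: [1.4, 0.2, 5.5]
```

Scaled: 0.002 m / 0.75 = 0.0027.

```bash

for i in 1 2 ; do echo '{"increments": [[0.2,0,0,0.0027,0,0,0],[0.2,0,0,0.0027,0,0,0]]}' | python3 -m handwheel | grep -E 'pos|contact'; done
```

```text
tool_pos: [0.626, 0.0801, 0.2338]
contact_force: [0.4, -0.1, 5.4]
tool_pos: [0.6257, 0.0801, 0.2317]
contact_force: [-0.2, -0.7, 6.0]
```

Scaled: 0.0015 m / 0.75 = 0.002.

```bash

for i in 1 2 ; do echo '{"increments": [[0.2,0,0,0.002,0,0,0],[0.2,0,0,0.002,0,0,0]]}' | python3 -m handwheel | grep -E 'pos|contact'; done
```

```text
tool_pos: [0.6243, 0.08, 0.2292]
contact_force: [0.8, 0.8, -0.6]
tool_pos: [0.6251, 0.0798, 0.2275]
contact_force: [0.4, 0.8, -0.2]
```

Scaled: 0.001 m / 0.75 = 0.0013.

```bash

for i in 1 2 ; do echo '{"increments": [[0.2,0,0,0.0013,0,0,0],[0.2,0,0,0.0013,0,0,0]]}' | python3 -m handwheel | grep -E 'pos|contact'; done
```

```text
tool_pos: [0.6256, 0.0799, 0.2271]
contact_force: [-0.0, -1.2, -0.0]
tool_pos: [0.6259, 0.0799, 0.2264]
contact_force: [-0.1, 0.4, 0.3]
```

Scaled: 0.001 m / 0.75 = 0.0013.

```bash

echo '{"increments": [[0.2,0,0,0.0013,0,0,0],[0.2,0,0,0.0013,0,0,0]]}' | python3 -m handwheel | grep -E 'pos|contact'
```

```text
tool_pos: [0.626, 0.08, 0.226]
contact_force: [-1.6, -1.3, 3.8]
```

Scaled: 0.005 m / 0.75 = 0.0067, 0.003 m / 0.75 = 0.004.

```bash

echo '{"increments": [[0.2,0,0,-0.0016,0,0,0],[0.2,0.004,0,-0.0016,0,0,0],[0.2,0.0067,0,-0.0016,0,0,0],[0.2,0.0067,0,-0.0016,0,0,0]]}' | python3 -m handwheel | grep -E 'pos|contact'
for i in 1 2 ; do echo '{"increments": [[0.2,0.0013,0,0,0,0,0],[0.2,0.0013,0,0,0,0,0]]}' | python3 -m handwheel | grep -E 'pos|contact'; done
```

```text
tool_pos: [0.6312, 0.0799, 0.2265]
contact_force: [-0.1, -0.7, -1.4]
tool_pos: [0.6319, 0.0799, 0.2266]
contact_force: [0.6, -0.5, -1.6]
tool_pos: [0.633, 0.0799, 0.2267]
contact_force: [-0.7, -0.6, -0.9]
```

Scaled: 0.001 m / 0.75 = 0.0013.

```bash

echo '{"increments": [[0.2,0.0013,0,0,0,0,0],[0.2,0.0013,0,0,0,0,0]]}' | python3 -m handwheel | grep -E 'pos|contact'
```

```text
tool_pos: [0.634, 0.08, 0.2267]
contact_force: [-0.1, 0.5, -1.3]
```

Scaled: -0.1 m / 0.75 = -0.1333, -0.08 m / 0.75 = -0.1067.

```bash
echo '{"increments": [[0.3,0.0007,0,0.0009,0,0,0],[0.36,0.0007,0,0.0009,0,0,0],[0.4,0.0007,0,0.0009,0,0,0],[0.5,0.0007,0,0.0009,0,0,0],[0.6,0.0007,0,0.0009,0,0,0],[0.6,0,0,-0.04,0,0,0],[0.6,0,0,-0.0933,0,0,0],[0.6,0,0,-0.1333,0,0,0],[0.6,-0.0667,0.0533,-0.1333,0,0,0],[0.6,-0.1067,0.1067,-0.1333,0,0,0]]}' | python3 -m handwheel 5
echo '{"increments": [[0.6,-0.0267,0.0667,0,0,0,0],[0.6,-0.0533,0.1333,0,0,0,0],[0.6,-0.08,0.1867,0,0,0,0],[0.6,-0.08,0.24,0,0,0,0],[0.6,-0.08,0.24,0,0,0,0],[0.6,-0.08,0.24,0,0,0,0]]}' | python3 -m handwheel | grep pos
python3 - <<'E'
from h import *
o=[]
for n,X,w in(('side',[.63,.08,.2],40),('top',[.64,.08,.25],25)):
    im,d=snapshot(n)
    x,y=np.maximum(proj(n,X).round().astype(int)-w,0);o.append(cv2.resize(im[y:y+2*w,x:x+2*w],(400,400),interpolation=cv2.INTER_CUBIC))
    P=cloud(n,d).reshape(-1,3);I=im.reshape(-1,3).astype(int)
    q=P[(np.linalg.norm(P[:,:2]-[.655,.08],axis=1)<.06)&(I[:,0]>110)&(I[:,1]<70)&(P[:,2]>.15)&(P[:,2]<.3)];print(len(q),q.mean(0).round(4))
cv2.imwrite('pics/crop7.png',np.hstack(o)[...,::-1])
E
```

```text
clock: 40.75
tool_pos: [0.5625, 0.0119, 0.3277]
eef_rot: [1.0, 0.002, 0.002, -0.001]
contact_force: [0.2, -1.4, -0.3]
opening: 0.598
finger_force: 0.0
tool_pos: [0.5025, -0.1704, 0.3268]
18 [0.6422 0.0787 0.2687]
9 [0.6387 0.083  0.2699]
```

View pics/crop7.png

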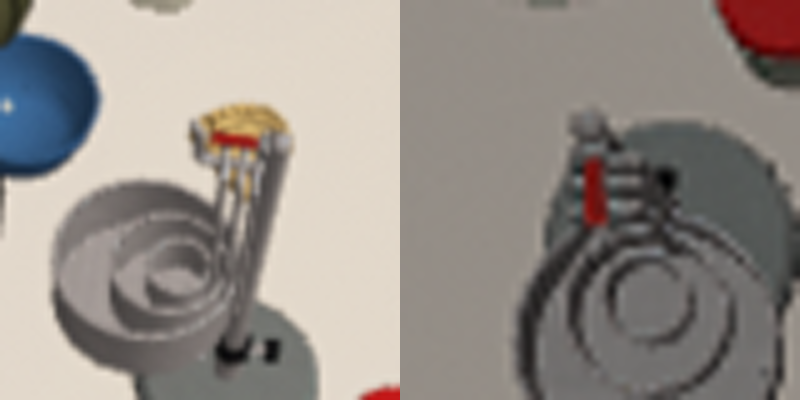

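All three dippers are nested, with their wires under the level red latch (side crop 235,140) and the robot clear. I hand the job in.

```bash
echo '{"increments": [[0.6,0,0,0,0,0,0],[0.6,0,0,0,0,0,0],[0.6,0,0,0,0,0,0],[0.6,0,0,0,0,0,0],[0.6,0,0,0,0,0,0]]}' | python3 -m handwheel | grep clock; python3 -c "
from plant import finish_job
print(finish_job())"
```

```text
clock: 41.95
the job is handed in; nothing more can be done
None
```

I hung all three dippers on the hook, nested large to small outwards from the post, and handed the job in at about 42 s; the last pictures show the latch shut above all three loops and the robot clear, but the hand-in gave no verdict.

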